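Lock a T-foot stud into a floating quarter-turn socket

TASK

Take the T-foot locking stud out of its stand and find the slot in the socket block's floating top plate by feel, letting the foot down through it gently, without forcing it. Push the stud down against the spring until its collar lands on the plate, turn it a quarter turn either way, and let the spring lift it so that the foot catches crosswise under the plate. Leave it standing there locked, and leave the small parts lying around where they are.

Things in the scene. Friction and masses are not known exactly. Their poses are not given: they have to be found in the camera images.
- stud: Loose T-foot locking stud, about 90 g, 53 mm tall, upright in the stand. Origin: centre of the foot's underside; z up, x along the foot. From below: steel T-foot 26 (x) by 8 (y) by 7 mm high, 0.5 mm bevels on its lower long edges; round shank 8 mm thick; round collar 24 mm across, z = 21 to 25 mm; black grip bar 40 (x) by 12 (y) mm, z = 25 to 53 mm.
- stud_grip (a point): Where to grip the stud: the middle of its grip bar, 48 mm above the stud's origin; close across the bar's 12 mm thickness (stud's y) with a firm squeeze of about 45 N. Axes as the stud's.
- stand: Fixed grey plastic storage stand, 64 (x) by 46 (y) by 26 mm high, origin under its centre. The stud hangs by its collar in a loose slot 32 mm long (x) by 13 mm wide, its foot about 5 mm above the bench (lift straight up at least 30 mm).
- socket: Fixed socket block: dark steel housing 84 by 84 by 26 mm; origin under the housing's centre, x along the slot, y across it, z up. On it lies a floating aluminium plate 84 (x) by 80 (y) by 12 mm, guided by four screws (heads 4 mm high at x = +-34, y = +-20 mm). More than 40 N between stud and socket damages it.
- socket_top (a point): Point on the housing's axis at the height of the plate's top, 38 mm above the socket's origin. The plate's through slot, 34 mm (x) by 10.5 mm (y), is at x = 0 but anywhere from -11 to +11 mm along the socket's y from here: the plate floats along y with a stiff drag of about 10 N, stays where it is left, and its place is not measured.
- socket_pad_free (a point): On the housing's axis, 25 mm above the socket's origin: height of the sprung pad under the slot when free; a foot let into the slot rests on it. Pushing the pad down takes 3.5 N to start and 10 N at full depth (0.8 N/mm). Below 19 mm the foot is clear under the plate and can turn; the stud's collar lands on the plate with the foot's underside at 17 mm.
- socket_locked (a point): On the housing's axis, 23 mm above the socket's origin: height of the foot's underside when locked. The plate's underside has a cross groove along y, 4 mm deep, 13 mm wide: a foot turned 90 degrees (to about 8) either way is lifted into it by the spring and can then neither turn back nor be pulled out.
- lens_cell_1: Bystander: black lens ring 34 mm across, 14 mm high, origin under its centre; do not disturb.
- lens_cell_2: Bystander: black lens ring 28 mm across, 11 mm high, origin under its centre; do not disturb.
- battery_1: Bystander: small round battery cell, 15 mm across, standing 50 mm high, origin under its centre; do not disturb.
- fixture_block_1: Bystander: white drilled block 30 by 45 by 22 mm, origin under its centre; do not disturb.
- lamp_supply: Fixed tall grey power supply at the right of the bench, 355 (x) by 210 (y) by 443 mm high, origin under its centre; it is not used. The arm has to pass above it or around its front (-x) on the way to the work.

How it is judged:
By the outcome, as a careful person would: the job done as asked, in the order asked, and still so for the second after the job is handed in, with the robot touching nothing.
It also fails if it takes over 61 s, if anything falls off the work surface, if the arm or the gripper's body presses on something with over 40 N, if the wrist force passes 120 N, or if a joint passes its speed limit or range.

ROBOT

A 7-joint arm with a two-finger parallel gripper is mounted at the origin on a cart in front of the work surface, level with it; the furniture and walls round the work are solid. World frame = base frame: x ahead of the robot, y to its left, z up, the work surface at z = 0. Lengths are in m, angles in rad, forces in N, time in s.
With the tool pointing down it reaches from about 0.4 to 0.875 m from the base axis. Payload 19.3 kg.
Tool frame: the origin (TCP) lies midway between the tips of the shut fingers; the grasp point (between the pads) lies bot.tcp_to_grasp behind it (bot.tcp_to_grasp is the distance from the TCP to the grasp point, in m); z points along the fingers, y is the line along which they close (so a half turn about z gives the same grasp; the last joint's range is limited). The gripper opens to 85 mm and grips with 20 to 120 N. Pads are 22 mm wide; open, the fingers measure 114 mm over their backs; the gripper's body (76 mm by 85 mm) begins 54 mm behind the grasp point. The pads swing forward as they close: fully open they stand 13 mm farther back than shut.
Start: joints at [1.245, 0.521, -0.036, 1.599, 0.021, 1.021, -0.113], TCP at [0.158, -0.605, 0.231] pointing down, gripper open.
Joint ranges: [-2.91, 2.91], [-0.3, 2.13], [-1.5, 1.42], [0.17, 2.43], [-1.26, 4.41], [0.16, 1.93], [-2.52, 2.52]. Speed limits (rad/s): [1.89, 1.89, 2.39, 2.39, 3.01, 3.01, 3.01].

INTERFACE

Orientations are given as [roll, pitch, yaw] about the fixed x, y, z axes, in that order (R = Rz(yaw) Ry(pitch) Rx(roll)).
In Python, from workcell import observe, imaging, bot gives the robot as it stands.
- The arm moves only by the tool send_rows, never from a script. Its argument "plan" is text: rows parted by semicolons, each of 7 numbers parted by spaces: the shift along the tool's x, y, z in m, then the turn, a rotation vector about the tool's x, y, z in degrees, then the finger opening in m, from 0 to 0.0854. In form: dx dy dz rx ry rz claw; .... A call has 1 to 10 rows; each row is the pose to reach, as a shift and turn from the pose commanded when the call began, along the tool's axes at that moment; what a row does not reach only later rows make up. A row lasts 1/12 s, in which the tool goes at most 41.7 mm and 7.16 degrees, less where a joint would pass 70% of its speed; a pose out of reach is approached as far as the arm can. A call with a gripper value outside its range is refused whole. The fingers move at their own pace and stop on an object; "grip_force" is the grip in N (left out, the last holds). Time passes only in rows, so rows that repeat a pose let the fingers close. It gives the time, the measured TCP pose, the force, the opening and the grip force at its end, in the units of the state.
- observe(): the state, without advancing time (a new reading comes with each control period).
- imaging.grab_frame(name): name is "scene" or "top" or "wrist"; returns a dict with "color" (420x560x3 uint8, red, green, blue), "fx", "fy", "cx", "cy" (pixels), "eye" and "orientation" of the camera in the world; the wrist camera has in their place "tool_from_camera" (4x4, takes a point from camera to tool coordinates, whose origin is the TCP and whose axes are the flange's). Camera axes: x right, y down, z forward; pixel columns grow to the right and rows downward; lengths in m; the calibration is good to about 2 mm. A picture is of the moment at which its call begins: read the wrist's pose just before it. There is no depth.
- bot.job_done(): hands the job in; it is judged then, once.
The state is a dict: "clock": time; "qpos": joint angles; "qd": joint speeds; "joint_efforts": joint torques, N m; "position": TCP position; "tool_rot": TCP orientation; "force": force on the tool from outside, world axes, zero at the start; "moment": the same for the moment, N m; "grip_width": finger opening in m; "finger_force": force on a finger pad.
Only numpy, scipy, OpenCV 4.12 (cv2) and the standard library are available. Lean on these libraries where they do the work, as an engineer would, in place of code of your own. Each camera call takes 0.05 s, during which the arm holds its last target. There are 200 camera calls.

## Working session

There is one attempt and no reset: what is moved stays moved. The work goes in short steps, Python scripts to look and compute and a tool call to move; the robot and the scene stay as the last step left them, time stands still between calls to the robot, and variables do not carry over. Pictures are saved under pics/ and viewed, at most 10 in all, crops included, and the job is handed in when it is done.

Besides the shell and the picture viewer there is one more tool, called after ">>>" as name(argument=value, ...) on one line, values as JSON. send_rows: Moves the arm, as the interface text tells. Its arguments: {"type":"object","properties":{"plan":{"type":"string"},"grip_force":{"type":"number"}},"required":["plan"]}

```bash
mkdir -p pics; ls; python3 - <<'E'
from workcell import observe, imaging, bot
import cv2
print(observe(), bot.tcp_to_grasp)
for n in ("scene","top","wrist"):
    f=imaging.grab_frame(n)
    cv2.imwrite(f"pics/{n}0.png",f["color"][:,:,::-1])
    print(n,{k:v for k,v in f.items() if k!="color"})
E
```

```text
pics
{'clock': 0.0, 'qpos': array([ 1.24480411,  0.52201205, -0.03632819,  1.59998972,  0.02120346,
        1.02110143, -0.11280095]), 'qd': array([-1.98975651e-03, -1.58059033e-03, -2.34724320e-04, -2.73457332e-04,
        5.56060152e-04,  1.81023554e-05, -7.37187380e-05]), 'joint_efforts': array([-7.79072197e-04, -9.27136016e+01,  1.97946019e+00, -3.69934165e+01,
        1.77843153e-02,  8.23680457e-03, -7.73483634e-06]), 'position': array([ 0.1580129 , -0.60435361,  0.23073349]), 'tool_rot': array([-3.14047026e+00,  8.27117526e-05,  2.55783499e-01]), 'force': array([-0.02975614,  0.20958902,  0.00670599]), 'moment': array([0.00654802, 0.05298096, 0.04312457]), 'finger_force': 0.0, 'grip_width': 0.08549948328518546} 0.0187
scene {'fx': 450.05125366241845, 'fy': 450.05125366241845, 'cx': 272.8916346207359, 'cy': 199.39418501497633, 'eye': array([0.01578099, 0.37879364, 0.82274794]), 'orientation': array([-2.38518635,  0.01957046, -2.40279151])}
top {'fx': 397.7256087549036, 'fy': 397.7256087549036, 'cx': 278.1793547003661, 'cy': 201.8741350727181, 'eye': array([ 0.40371348, -0.1445693 ,  1.21506504]), 'orientation': array([-3.06013541,  0.00736087, -1.55637434])}
wrist {'fx': 304.9305848637171, 'fy': 304.9305848637171, 'cx': 286.7139830028259, 'cy': 209.70658411270605, 'tool_from_camera': array([[-6.45148801e-04, -9.54002158e-01, -2.99799042e-01,
         7.76107657e-02],
       [ 9.99999791e-01, -6.27905606e-04, -1.53854270e-04,
        -1.86406085e-04],
       [-4.14681932e-05, -2.99799079e-01,  9.54002364e-01,
        -1.41833456e-01],
       [ 0.00000000e+00,  0.00000000e+00,  0.00000000e+00,
         1.00000000e+00]])}
```

View pics/top0.png

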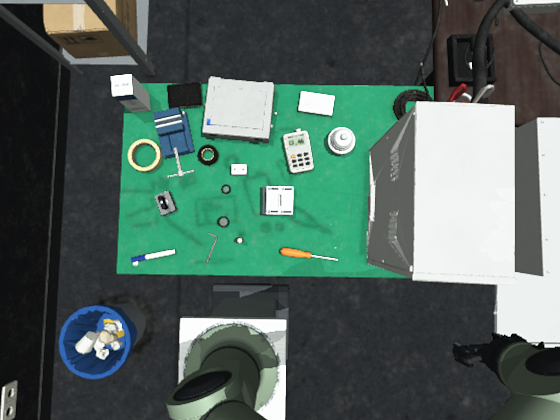

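View pics/scene0.png

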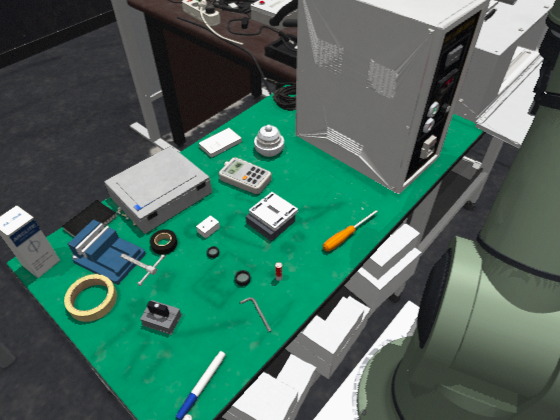

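Top view: the stand with the stud is at about (165,203), the socket block at (279,200), and the supply's top spans about x 412–515, y 103–280. The scene view shows the stand at (160,317), the socket at (272,213) and the battery at (278,270).

```bash
cat > h.py <<'E'
from workcell import observe, imaging, bot
import numpy as np, cv2
from scipy.spatial.transform import Rotation as Ro
def rot(rpy): return Ro.from_euler('xyz',rpy).as_matrix()
def grab(n):
    s=observe(); f=imaging.grab_frame(n)
    if n=="wrist":
        R=rot(s["tool_rot"]); T=f["tool_from_camera"]
        f["R"]=R@T[:3,:3]; f["o"]=s["position"]+R@T[:3,3]
    else: f["R"]=rot(f["orientation"]); f["o"]=f["eye"]
    return f
def ray(f,uv,z):
    uv=np.atleast_2d(np.array(uv,float))
    d=np.c_[(uv[:,0]-f["cx"])/f["fx"],(uv[:,1]-f["cy"])/f["fy"],np.ones(len(uv))]@f["R"].T
    return f["o"]+d*((z-f["o"][2])/d[:,2])[:,None]
def proj(f,p):
    c=(np.atleast_2d(p)-f["o"])@f["R"]
    return np.c_[c[:,0]/c[:,2]*f["fx"]+f["cx"],c[:,1]/c[:,2]*f["fy"]+f["cy"]]
def togo(p,yaw):
    """shift (tool axes, mm) and rotation vector (deg) to tool-down pose at p, yaw"""
    s=observe(); R=rot(s["tool_rot"]); G=Ro.from_euler('xyz',[np.pi,0,yaw]).as_matrix()
    print("t",round(s["clock"],2),"pos",s["position"].round(4),"rpy",s["tool_rot"].round(4),"shift mm",(R.T@(np.array(p)-s["position"])*1e3).round(1),"rot",Ro.from_matrix(R.T@G).as_rotvec(degrees=True).round(2))
E
python3 - <<'E'
from h import *
t=grab("top"); 
print("top stand",ray(t,(165,203),.026),"socket",ray(t,(279,200),.038))
print("supply",ray(t,[(415,103),(514,105),(515,282),(413,279)],.443))
s=grab("scene")
print("scene stand",ray(s,(160,317),.026),"socket",ray(s,(272,213),.038),"batt",ray(s,(279,278),0),ray(s,(242,279),0),ray(s,(212,253),0))
togo([.158,-.605,.52],.256); togo([.14,-.42,.52],0)
E
```

```text
top stand [[0.49255701 0.20564943 0.026     ]] socket [[ 0.50529302 -0.136877    0.038     ]]
supply [[ 0.66709709 -0.40642625  0.443     ]
 [ 0.66537668 -0.60171724  0.443     ]
 [ 0.31953324 -0.59199877  0.443     ]
 [ 0.32223071 -0.39795842  0.443     ]]
scene stand [[0.48654765 0.21438663 0.026     ]] socket [[ 0.49808808 -0.12479722  0.038     ]] batt [[ 0.38365642 -0.02073011  0.        ]] [[0.44167026 0.03416425 0.        ]] [[0.54186564 0.03022887 0.        ]]
t 0.25 pos [ 0.1581 -0.6045  0.231 ] rpy [-3.1411  0.      0.2558] shift mm [-2.00e-01  3.00e-01 -2.89e+02] rot [-0.03  0.   -0.01]
t 0.25 pos [ 0.1581 -0.6045  0.231 ] rpy [-3.1411  0.      0.2558] shift mm [  29.2 -183.2 -288.9] rot [-3.000e-02  1.000e-02  1.465e+01]
```

>>> send_rows(plan="0 0 -0.04 0 0 0 0.0854; 0 0 -0.08 0 0 0 0.0854; 0.005 -0.02 -0.115 0 0 0 0.0854; 0.013 -0.05 -0.14 0 0 0 0.0854; 0.02 -0.08 -0.16 0 0 0 0.0854; 0.028 -0.11 -0.17 0 0 0 0.0854; 0.036 -0.14 -0.17 0 0 0 0.0854; 0.044 -0.17 -0.17 0 0 0 0.0854; 0.05 -0.195 -0.17 0 0 0 0.0854; 0.055 -0.21 -0.17 0 0 0 0.0854")

```text
clock: 1.08
position: [0.1579, -0.3853, 0.4016]
tool_rot: [3.141, -0.0, 0.256]
force: [-0.3, 0.2, 0.4]
grip_width: 0.0853
finger_force: 0.0
```

```bash
python3 - <<'E'
from h import *
print(observe()["qpos"].round(2),observe()["force"].round(1))
togo([.30,-.29,.38],0);togo([.46,-.135,.3],0)
E
```

```text
[ 1.14  0.02 -0.1   1.84  0.    1.28 -0.28] [-0.3  0.2  0.4]
t 1.08 pos [ 0.1579 -0.3853  0.4016] rpy [ 3.141  -0.      0.2563] shift mm [161.6 -56.2  21.6] rot [ 0.03 -0.   14.69]
t 1.08 pos [ 0.1579 -0.3853  0.4016] rpy [ 3.141  -0.      0.2563] shift mm [ 355.7 -165.6  101.5] rot [ 0.03 -0.   14.69]
```

>>> send_rows(plan="0.037 -0.019 0 0 0 3 0.0854; 0.074 -0.038 0 0 0 6 0.0854; 0.106 -0.057 0 0 0 9 0.0854; 0.139 -0.076 0 0 0 12 0.0854; 0.172 -0.095 0.01 0 0 14.7 0.0854; 0.205 -0.108 0.025 0 0 14.7 0.0854; 0.24 -0.122 0.04 0 0 14.7 0.0854; 0.275 -0.136 0.055 0 0 14.7 0.0854; 0.31 -0.15 0.075 0 0 14.7 0.0854; 0.35 -0.165 0.1 0 0 14.7 0.0854")

```text
clock: 1.92
position: [0.4502, -0.1423, 0.3054]
tool_rot: [3.141, -0.001, -0.001]
force: [0.5, -2.2, 0.2]
grip_width: 0.0853
finger_force: 0.0
```

```bash
python3 - <<'E'
from h import *
f=grab("wrist"); cv2.imwrite("pics/w1.png",f["color"][:,:,::-1]); np.save("w1.npy",f,allow_pickle=True)
print(observe()["qpos"].round(2),observe()["force"].round(1)); togo([.45,.2,.25],0)
E
```

```text
[ 0.62  0.24 -0.53  1.87  0.13  1.07 -1.53] [-0.3  8.  -8.4]
t 1.97 pos [ 0.4533 -0.1377  0.3014] rpy [-3.1377e+00  1.0000e-03  4.1000e-03] shift mm [  -1.9 -337.5   52.7] rot [-0.22  0.06  0.23]
```

View pics/w1.png

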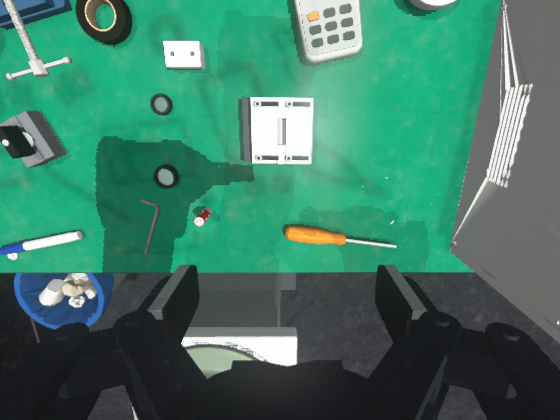

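Wrist view: the socket plate is centred at about (279,130), with its slot running vertically near (282,132). The stand and stud are at the left edge, (25,140). The battery is at (202,216), with a lens cell at (165,177) and another at (161,104).

>>> send_rows(plan="0 -0.04 0.0 0 0 0 0.0854; 0 -0.08 0.01 0 0 0 0.0854; 0 -0.12 0.02 0 0 0 0.0854; 0 -0.16 0.03 0 0 0 0.0854; 0 -0.20 0.04 0 0 0 0.0854; 0 -0.24 0.06 0 0 0 0.0854; -0.01 -0.28 0.08 0 0 0 0.0854; -0.02 -0.315 0.1 0 0 0 0.0854; -0.03 -0.345 0.11 0 0 0 0.0854; -0.03 -0.345 0.12 0 0 0 0.0854")

```text
clock: 2.8
position: [0.4164, 0.2076, 0.1849]
tool_rot: [-3.139, 0.001, 0.007]
force: [-1.2, 0.3, 0.3]
grip_width: 0.0851
finger_force: 0.0
```

>>> send_rows(plan="0 0 0 0 0 0 0.0854; 0 0 0 0 0 0 0.0854")

```text
clock: 2.97
position: [0.419, 0.2009, 0.1857]
tool_rot: [3.141, 0.001, -0.0]
force: [0.1, 0.4, 0.4]
grip_width: 0.0857
finger_force: 0.0
```

```bash
python3 - <<'E'
from h import *
f=grab("wrist"); cv2.imwrite("pics/w2.png",f["color"][:,:,::-1]); np.save("w2.npy",f,allow_pickle=True)
print(observe()["qpos"].round(2),observe()["force"].round(1)); togo([.45,.2,.25],0)
E
```

```text
[-0.05  0.39 -0.65  2.03  0.32  0.82 -2.47] [ 0.3  0.2 -0.7]
t 3.02 pos [0.4195 0.2005 0.1861] rpy [ 3.1412e+00 -1.0000e-04 -1.7000e-03] shift mm [ 30.5   0.5 -63.9] rot [ 0.02 -0.01 -0.1 ]
```

View pics/w2.png

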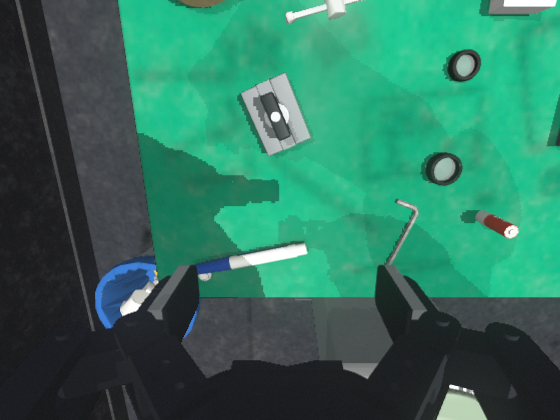

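Wrist view: the stand is at about (277,114). The black bar runs from (263,95) to (288,140) with a white dot at (276,117), almost directly below the camera. The lens cells are at (464,66) and (443,169), the battery at (497,225).

```bash
python3 - <<'E'
from h import *
f=np.load("w2.npy",allow_pickle=True).item()
c=f["color"]; roi=np.zeros(c.shape[:2],np.uint8); roi[65:165,230:325]=1
m=((c.max(2)<75)*roi).astype(np.uint8)
n,l,st,ce=cv2.connectedComponentsWithStats(m)
print(st,ce.round(1))
i=1+np.argmax(st[1:,4]); P=np.argwhere(l==i)[:,::-1]
w=ray(f,P,.058)[:,:2]
cn,_=cv2.findContours((l==i).astype(np.uint8),0,2)
r=cv2.minAreaRect(ray(f,cn[0][:,0],.058)[:,:2].astype(np.float32)*1000); print("bar rect",r)
sat=c.max(2).astype(int)-c.min(2)
g=((sat<40)*roi).astype(np.uint8); n,l,st,ce=cv2.connectedComponentsWithStats(g); i=1+np.argmax(st[1:,4]);cn,_=cv2.findContours((l==i).astype(np.uint8),0,2)
print("stand",cv2.minAreaRect(ray(f,cn[0][:,0],.026)[:,:2].astype(np.float32)*1000))
print(ray(f,(276,117),.058))
cv2.imwrite("pics/w2c.png",cv2.resize(c[60:170,225:330,::-1],None,fx=5,fy=5,interpolation=2))
E
```

```text
[[     0      0    560    420 235032]
 [   269     93      1      1      1]
 [   272     93     13     29     40]
 [   260     95     22     45    108]
 [   267     94      1      1      1]
 [   285    123      5     10     14]
 [   286    137      1      1      1]
 [   288    136      1      1      1]
 [   283    138      2      1      2]] [[279.5 209.6]
 [269.   93. ]
 [277.2 104.7]
 [268.2 113.7]
 [267.   94. ]
 [287.1 127.2]
 [286.  137. ]
 [288.  136. ]
 [283.5 138. ]]
bar rect ((492.90228271484375, 214.98928833007812), (38.340858459472656, 4.83388614654541), 20.07673454284668)
stand ((494.9125061035156, 211.37318420410156), (63.604129791259766, 45.357913970947266), 23.15365219116211)
[[0.49390355 0.21024657 0.058     ]]
```

View pics/w2c.png

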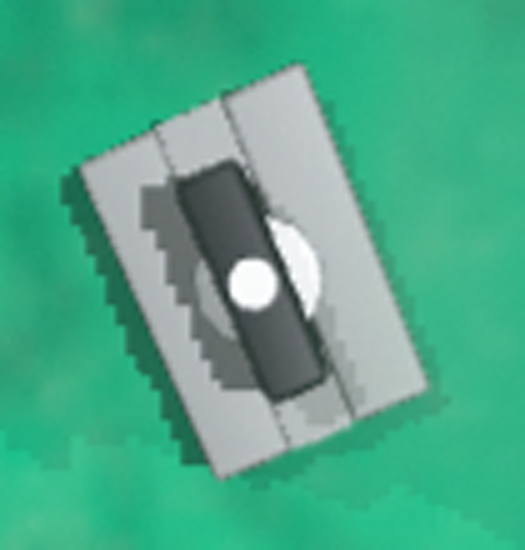

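The close crop shows the bar's top face with corners (178,182), (240,160), (327,378), (275,400). That puts its centre at pixel (276,116) and its axis at about 22.5°, the same as the stand.

>>> send_rows(plan="0.01 -0.001 0.005 0 0 7 0.0854; 0.02 -0.002 0.01 0 0 14 0.0854; 0.03 -0.004 0.015 0 0 21 0.0854; 0.04 -0.006 0.02 0 0 28 0.0854; 0.05 -0.007 0.025 0 0 35 0.0854; 0.06 -0.008 0.03 0 0 42 0.0854; 0.07 -0.009 0.035 0 0 49 0.0854; 0.0752 -0.0101 0.04 0 0 56 0.0854; 0.0752 -0.0101 0.045 0 0 63 0.0854; 0.0752 -0.0101 0.05 0 0 70 0.0854")

```text
clock: 3.85
position: [0.4961, 0.2108, 0.1373]
tool_rot: [-3.139, 0.002, -1.005]
force: [-0.5, 0.1, -2.5]
grip_width: 0.0851
finger_force: 0.0
```

>>> send_rows(plan="0 0 0 0 0 7 0.06; 0 0 0 0 0 14 0.06; 0 0 0 0 0 21 0.06; 0 0 0 0 0 28 0.06; 0 0 0 0 0 35 0.06; 0 0 0 0 0 42 0.06; 0 0 0 0 0 49 0.06; 0 0 0 0 0 56 0.06; 0 0 0 0 0 63 0.06; 0 0 0 0 0 70 0.06")

```text
clock: 4.68
position: [0.46, 0.1117, 0.1271]
tool_rot: [3.124, 0.088, -1.877]
force: [0.8, -0.6, -0.7]
grip_width: 0.06
finger_force: 0.0
```

>>> send_rows(plan="0 0 0 0 0 6 0.05; 0 0 0 0 0 12 0.05; 0 0 0 0 0 17.4 0.05; 0 0 0 0 0 17.4 0.05; 0 0 0 0 0 17.4 0.05")

```text
clock: 5.1
position: [0.4184, 0.0309, 0.1222]
tool_rot: [3.088, 0.103, -2.137]
force: [-0.0, -0.4, -0.3]
grip_width: 0.0502
finger_force: 0.0
```

```bash
python3 - <<'E'
from h import *
print(observe()["qpos"].round(2),observe()["force"].round(1)); togo([.4947,.2106,.035],-2.747)
E
```

```text
[-0.97  1.02  1.42  2.26 -1.26  1.23 -2.52] [-0.  -0.4 -0.3]
t 5.1 pos [0.4184 0.0309 0.1222] rpy [ 3.0878  0.1033 -2.1374] shift mm [-182.5   26.3  108.2] rot [ 4.79  4.79 35.05]
```

>>> send_rows(plan="0 0 -0.02 0 0 -7 0.06; 0 0 -0.04 0 0 -14 0.06; 0 0 -0.06 0 0 -21 0.06; 0 0 -0.07 0 0 -28 0.06; 0 0 -0.07 0 0 -35 0.06; 0 0 -0.07 0 0 -42 0.06; 0 0 -0.07 0 0 -49 0.06; 0 0 -0.07 0 0 -56 0.06")

```text
clock: 5.77
position: [0.4189, 0.0255, 0.1918]
tool_rot: [-3.085, 0.101, -1.141]
force: [0.1, -0.4, -0.2]
grip_width: 0.06
finger_force: 0.0
```

```bash
python3 - <<'E'
from h import *
print(observe()["qpos"].round(2),observe()["force"].round(1)); togo([.4947,.2106,.15],0.394); togo([.4947,.2106,.15],0)
E
```

```text
[-1.02  0.64  1.32  2.2  -0.91  1.02 -1.86] [ 0.1 -0.4 -0.2]
t 5.77 pos [0.4189 0.0255 0.1918] rpy [-3.0848  0.1012 -1.1406] shift mm [-131.7 -142.7   63.6] rot [ -7.04   2.12 -87.98]
t 5.77 pos [0.4189 0.0255 0.1918] rpy [-3.0848  0.1012 -1.1406] shift mm [-131.7 -142.7   63.6] rot [ -6.2    3.3  -65.44]
```

>>> send_rows(plan="-0.013 -0.014 0 -0.6 0.3 -6.5 0.06; -0.026 -0.028 0 -1.2 0.6 -13 0.06; -0.039 -0.043 0 -1.9 1 -19.5 0.06; -0.052 -0.057 0 -2.5 1.3 -26 0.06; -0.065 -0.071 0.003 -3.1 1.6 -32.5 0.06; -0.079 -0.085 0.006 -3.7 2 -39 0.06; -0.092 -0.1 0.009 -4.3 2.3 -45.5 0.06; -0.105 -0.114 0.012 -5 2.6 -52 0.06; -0.118 -0.128 0.014 -5.6 3 -58.5 0.06; -0.132 -0.143 0.014 -6.2 3.3 -65.4 0.06")

```text
clock: 6.6
position: [0.4955, 0.2059, 0.1988]
tool_rot: [3.141, 0.001, -0.002]
force: [0.4, 0.4, -0.2]
grip_width: 0.0602
finger_force: 0.0
```

```bash
python3 - <<'E'
from h import *
print(observe()["qpos"].round(2),observe()["force"].round(1)); togo([.4947,.2106,.1],0.394)
E
```

```text
[-1.19  0.67  1.04  1.9  -0.69  0.99 -1.4 ] [ 0.4  0.4 -0.2]
t 6.6 pos [0.4955 0.2059 0.1988] rpy [ 3.1412e+00  1.5000e-03 -1.5000e-03] shift mm [-0.7 -4.8 98.8] rot [ 1.000e-02  9.000e-02 -2.266e+01]
```

>>> send_rows(plan="0 -0.002 0.015 0 0 -4 0.06; 0 -0.004 0.03 0 0 -8 0.06; -0.001 -0.005 0.045 0 0 -12 0.06; -0.001 -0.005 0.06 0 0 -16 0.06; -0.001 -0.005 0.075 0 0 -20 0.05; -0.001 -0.005 0.09 0 0.1 -22.6 0.05; -0.001 -0.005 0.098 0 0.1 -22.6 0.05; -0.001 -0.005 0.098 0 0.1 -22.6 0.05; -0.001 -0.005 0.098 0 0.1 -22.6 0.05")

```text
clock: 7.35
position: [0.4942, 0.2093, 0.1011]
tool_rot: [-3.141, 0.0, 0.384]
force: [-0.5, -0.4, 0.6]
grip_width: 0.05
finger_force: 0.0
```

```bash
python3 - <<'E'
from h import *
print(observe()["qpos"].round(2),observe()["force"].round(1)); togo([.4947,.2106,.035],0.394)
f=grab("wrist");c=f["color"]; cv2.imwrite("pics/w3.png",c[:,:,::-1])
print(proj(f,[.4947,.2106,.058]))
E
```

```text
[-1.05  0.73  0.79  1.97 -0.75  0.77 -0.99] [-0.5 -0.4  0.6]
t 7.35 pos [0.4942 0.2093 0.1011] rpy [-3.1414e+00  2.0000e-04  3.8440e-01] shift mm [ 1.  -1.  66.1] rot [-0.01  0.01 -0.55]
[[285.39920365 236.77319743]]
```

View pics/w3.png

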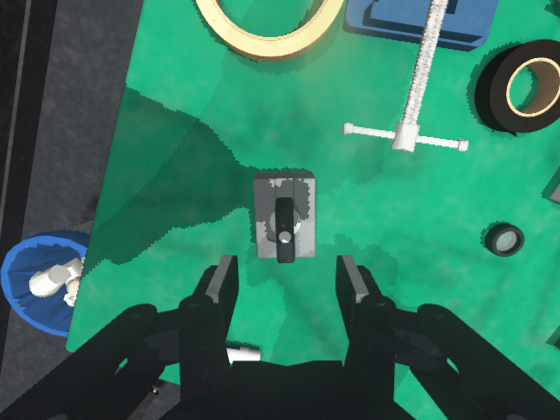

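The white dot on the bar is at (285,237), as projected, and the bar is aligned with the image vertical. Going down to grip.

>>> send_rows(plan="0.001 -0.001 0.015 0 0 -0.5 0.05; 0.001 -0.001 0.03 0 0 -0.5 0.05; 0.001 -0.001 0.045 0 0 -0.5 0.05; 0.001 -0.001 0.056 0 0 -0.5 0.05; 0.001 -0.001 0.063 0 0 -0.5 0.05; 0.001 -0.001 0.066 0 0 -0.5 0.05; 0.001 -0.001 0.066 0 0 -0.5 0.04; 0.001 -0.001 0.066 0 0 -0.5 0.03; 0.001 -0.001 0.066 0 0 -0.5 0.02; 0.001 -0.001 0.066 0 0 -0.5 0.015", grip_force=45)

```text
clock: 8.23
position: [0.4947, 0.2106, 0.0353]
tool_rot: [-3.141, -0.0, 0.395]
force: [-0.1, 0.3, -0.6]
grip_width: 0.0151
finger_force: 0.0
```

>>> send_rows(plan="0 0 0 0 0 0 0.008; 0 0 0 0 0 0 0.004; 0 0 0 0 0 0 0.004; 0 0 0 0 0 0 0.004; 0 0 0 0 0 0 0.004; 0 0 0 0 0 0 0.004", grip_force=45)

```text
clock: 8.73
position: [0.4947, 0.2106, 0.0354]
tool_rot: [-3.141, -0.0, 0.395]
force: [-1.3, -0.5, 6.0]
grip_width: 0.0111
finger_force: 45.3
```

```bash
python3 - <<'E'
from h import *
s=observe();print(s["qpos"].round(2),s["force"].round(1),s["moment"].round(2),s["grip_width"],s["finger_force"]); togo([.4947,.2106,.035],0.394)
E
```

```text
[-0.97  0.82  0.67  1.99 -0.86  0.64 -0.91] [-1.3 -0.5  6. ] [-0.05  0.32 -0.  ] 0.011069580670419778 45.313414335250854
t 8.73 pos [0.4947 0.2106 0.0354] rpy [-3.1411e+00 -4.0000e-04  3.9460e-01] shift mm [0.  0.  0.4] rot [-0.03 -0.03  0.03]
```

>>> send_rows(plan="0 0 -0.005 0 0 0 0.004; 0 0 -0.012 0 0 0 0.004; 0 0 -0.02 0 0 0 0.004; 0 0 -0.03 0 0 0 0.004; 0 0 -0.045 0 0 0 0.004; 0 0 -0.06 0 0 0 0.004; 0 0 -0.075 0 0 0 0.004; 0 0 -0.09 0 0 0 0.004; 0 0 -0.1 0 0 0 0.004; 0 0 -0.1 0 0 0 0.004")

```text
clock: 9.57
position: [0.4952, 0.2108, 0.1369]
tool_rot: [-3.141, -0.002, 0.395]
force: [0.4, -0.1, -1.2]
grip_width: 0.0109
finger_force: 44.2
```

```bash
python3 - <<'E'
from h import *
s=observe();print(s["qpos"].round(2),s["force"].round(1),s["moment"].round(2),s["grip_width"],s["finger_force"]); togo([.40,-.13,.15],0)
f=grab("wrist");c=f["color"]; cv2.imwrite("pics/w4.png",c[200:400,180:400,::-1])
E
```

```text
[-1.08  0.68  0.85  1.95 -0.7   0.83 -1.03] [ 0.4 -0.1 -1.2] [ 0.04 -0.01  0.  ] 0.010941063923294577 44.224085211753845
t 9.57 pos [0.4952 0.2108 0.1369] rpy [-3.1409e+00 -2.4000e-03  3.9470e-01] shift mm [-218.9  278.   -13.8] rot [-0.06 -0.13 22.61]
```

View pics/w4.png

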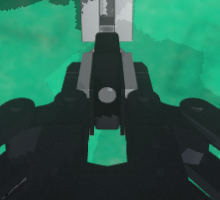

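The stud is held between the pads with its white dot at crop (107,95), and the force drops to the stud's weight. Moving over to view the socket.

>>> send_rows(plan="-0.016 0.024 -0.005 0 0 2 0.004; -0.04 0.056 -0.01 0 0 5 0.004; -0.063 0.09 -0.015 0 0 8 0.004; -0.087 0.124 -0.015 0 0 11 0.004; -0.11 0.158 -0.015 0 0 14 0.004; -0.134 0.192 -0.015 0 0 17 0.004; -0.158 0.226 -0.015 0 0 19.5 0.004; -0.18 0.257 -0.015 0 0 21.5 0.004; -0.195 0.279 -0.015 0 0 22.6 0.004; -0.2 0.286 -0.015 0 0 22.6 0.004")

```text
clock: 10.45
position: [0.4183, -0.1342, 0.1497]
tool_rot: [3.14, 0.001, -0.006]
force: [0.7, -0.5, -0.0]
grip_width: 0.0114
finger_force: 44.2
```

>>> send_rows(plan="0 0 0 0 0 0 0.004; 0 0 0 0 0 0 0.004; 0 0 0 0 0 0 0.004")

```text
clock: 10.7
position: [0.4199, -0.1294, 0.1495]
tool_rot: [-3.141, 0.001, 0.002]
force: [0.0, 0.1, -0.9]
grip_width: 0.011
finger_force: 44.2
```

```bash
python3 - <<'E'
from h import *
s=observe();print(s["qpos"].round(2),s["force"].round(1),s["moment"].round(2),s["grip_width"],s["finger_force"]); togo([.50,-.13,.15],0)
f=grab("wrist");c=f["color"]; cv2.imwrite("pics/w5.png",c[:,:,::-1]); np.save("w5.npy",f,allow_pickle=True)
E
```

```text
[-0.53  0.55  0.95  2.18 -0.68  0.74 -0.69] [ 0.   0.1 -0.9] [ 0.   -0.05  0.02] 0.011013317812416842 44.21009659767151
t 10.7 pos [ 0.4199 -0.1294  0.1495] rpy [-3.1412e+00  1.0000e-03  1.6000e-03] shift mm [80.1  0.7 -0.6] rot [-0.02  0.06  0.09]
```

View pics/w5.png

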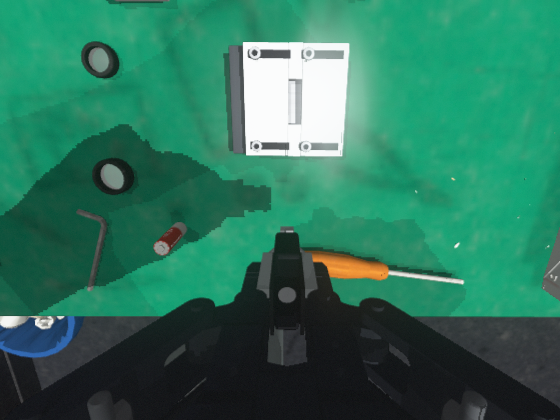

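Wrist view: the plate spans about (243–350, 42–156) with its slot at (288–302, 80–124). The housing shows at the left, so the plate has shifted right (world −y).

```bash
python3 - <<'E'
from h import *
f=np.load("w5.npy",allow_pickle=True).item(); c=f["color"]; g=c.min(2)
for r in (70,90,100,110,115): print(r,g[r,226:356].tolist())
m=(g>190).astype(np.uint8)
m=cv2.morphologyEx(m,cv2.MORPH_CLOSE,np.ones((3,3)))
n,l,st,ce=cv2.connectedComponentsWithStats(m); k=l[65,270]; print(st[k])
cn,_=cv2.findContours((l==k).astype(np.uint8),0,2); P=np.concatenate(cn)[:,0] 
print(cv2.minAreaRect(ray(f,P,.038)[:,:2].astype(np.float32)*1000))
print("col", g[35:165,295].tolist())
E
```

```text
70 [48, 47, 47, 51, 92, 100, 100, 104, 104, 103, 104, 104, 105, 80, 72, 73, 72, 160, 246, 251, 251, 251, 251, 251, 251, 251, 251, 251, 251, 251, 251, 251, 251, 251, 251, 251, 251, 251, 251, 251, 251, 251, 251, 251, 251, 251, 251, 251, 251, 251, 251, 251, 251, 251, 251, 251, 251, 251, 251, 251, 251, 251, 240, 249, 251, 251, 251, 251, 251, 251, 251, 251, 251, 251, 251, 251, 227, 247, 250, 250, 250, 250, 250, 250, 250, 250, 250, 250, 250, 250, 250, 250, 250, 250, 250, 250, 250, 249, 249, 249, 249, 249, 249, 249, 249, 249, 249, 249, 249, 249, 249, 249, 248, 248, 248, 248, 248, 248, 248, 248, 248, 218, 149, 131, 130, 129, 128, 127, 125, 124]
90 [50, 53, 52, 54, 63, 96, 103, 104, 104, 106, 106, 106, 106, 105, 83, 77, 77, 80, 241, 251, 251, 251, 251, 251, 251, 251, 251, 251, 251, 251, 251, 251, 251, 251, 251, 251, 251, 251, 251, 251, 251, 251, 251, 251, 251, 251, 251, 251, 251, 251, 251, 251, 251, 251, 251, 251, 251, 251, 251, 251, 251, 251, 212, 218, 225, 239, 243, 243, 244, 194, 168, 171, 175, 176, 181, 169, 241, 251, 251, 251, 251, 251, 251, 251, 251, 251, 251, 251, 251, 251, 251, 251, 2
[... 2196 characters left out ...]
38), (79.353271484375, 83.3571548461914), 89.47920227050781)
col [59, 61, 64, 64, 65, 66, 68, 207, 248, 250, 251, 251, 251, 251, 251, 250, 251, 251, 251, 251, 251, 251, 251, 251, 251, 251, 251, 251, 251, 251, 251, 251, 251, 251, 251, 251, 251, 251, 251, 251, 251, 251, 251, 224, 151, 137, 164, 169, 165, 184, 191, 192, 190, 191, 190, 194, 194, 188, 188, 191, 196, 195, 195, 194, 193, 193, 192, 191, 189, 193, 194, 193, 195, 196, 193, 193, 193, 192, 193, 194, 195, 193, 195, 196, 195, 194, 195, 192, 172, 207, 248, 251, 251, 251, 251, 251, 251, 251, 251, 251, 251, 251, 251, 251, 251, 250, 251, 250, 250, 250, 250, 250, 250, 250, 250, 250, 250, 250, 250, 250, 250, 160, 90, 89, 86, 86, 84, 84, 83, 80]
```

```bash
python3 - <<'E'
from h import *
f=np.load("w5.npy",allow_pickle=True).item(); c=f["color"]
e=[(287.5,100),(301.55,100),(295,78.0),(295,123.7)]
w=ray(f,e,.038); print(w.round(4)); cen=np.array([(w[2,0]+w[3,0])/2,(w[0,1]+w[1,1])/2,.038]); print("slot",cen)
roi=c[280:310,270:305].min(2)>90; P=np.argwhere(roi); d=P.mean(0)[::-1]+[270,280]; print("dot",d,len(P),P.min(0),P.max(0))
s=observe(); R=rot(s["tool_rot"])
print("dot ray at tool top z",ray(f,d,s["position"][2]+.0226)-s["position"])
for y in (0,-.009): print()
togo([cen[0],cen[1],.085],np.radians(-.5))
E
```

```text
[[ 0.5077 -0.1294  0.038 ]
 [ 0.5077 -0.1404  0.038 ]
 [ 0.5236 -0.1352  0.038 ]
 [ 0.4898 -0.1355  0.038 ]]
slot [ 0.50670844 -0.13494139  0.038     ]<stdin>:5: RuntimeWarning: Mean of empty slice.
  ret = um.true_divide(
Traceback (most recent call last):
ValueError: zero-size array to reduction operation minimum which has no identity
```

```bash
python3 - <<'E'
from h import *
f=np.load("w5.npy",allow_pickle=True).item(); c=f["color"]
g=c[282:309,274:302].min(2).astype(int); print(g.max(),np.median(g))
P=np.argwhere(g>(g.max()+np.median(g))/2); d=P.mean(0)[::-1]+[274,282]; print("dot",d,len(P),P.min(0),P.max(0))
s=observe()
print("dot ray at stud top",(ray(f,d,s["position"][2]+.0226)-s["position"]).round(4))
togo([.5067,-.1349,.085],np.radians(-.5))
E
```

```text
90 22.0
dot [286.65022422 294.51121076] 223 [5 4] [20 21]
dot ray at stud top [[0.0001 0.0003 0.0226]]
t 10.75 pos [ 0.42   -0.1293  0.1495] rpy [-3.1413e+00  9.0000e-04  2.0000e-03] shift mm [86.7  5.8 64.5] rot [-0.01  0.05  0.62]
```

>>> send_rows(plan="0.02 0.001 0 0 0 0.2 0.004; 0.045 0.003 0.01 0 0 0.4 0.004; 0.07 0.005 0.025 0 0 0.6 0.004; 0.083 0.0058 0.04 0 0 0.6 0.004; 0.0867 0.0058 0.055 0 0.05 0.6 0.004; 0.0867 0.0058 0.066 0 0.05 0.6 0.004; 0.0867 0.0058 0.073 0 0.05 0.6 0.004; 0.0867 0.0058 0.074 0 0.05 0.6 0.004; 0.0867 0.0058 0.074 0 0.05 0.6 0.004; 0.0867 0.0058 0.074 0 0.05 0.6 0.004")

```text
clock: 11.58
position: [0.5065, -0.1361, 0.0764]
tool_rot: [-3.142, -0.001, -0.01]
force: [-0.3, 0.7, -1.7]
grip_width: 0.011
finger_force: 44.2
```

```bash
python3 - <<'E'
from h import *
s=observe();print(s["qpos"].round(2),s["force"].round(1),s["moment"].round(2),s["finger_force"]); togo([.5067,-.1349,.0684],np.radians(-.5))
E
```

```text
[-0.38  0.76  0.78  2.01 -0.83  0.72 -0.66] [-0.3  0.7 -1.7] [ 0.01 -0.03  0.02] 44.20132756233215
t 11.58 pos [ 0.5065 -0.1361  0.0764] rpy [-3.1415e+00 -1.1000e-03 -1.0300e-02] shift mm [ 0.2 -1.2  8. ] rot [-0.   -0.06 -0.09]
```

>>> send_rows(plan="0 -0.0006 0.001 0 0 0 0.004; 0 -0.0006 0.003 0 0 0 0.004; 0 -0.0006 0.005 0 0 0 0.004; 0 -0.0006 0.005 0 0 0 0.004; 0 -0.0006 0.005 0 0 0 0.004; 0 -0.0006 0.005 0 0 0 0.004")

```text
clock: 12.08
position: [0.5065, -0.1357, 0.0708]
tool_rot: [-3.142, -0.0, -0.01]
force: [-0.5, 0.5, -1.0]
grip_width: 0.0111
finger_force: 44.2
```

```bash
python3 - <<'E'
from h import *
s=observe();print(s["force"].round(1),s["finger_force"]); togo([.5067,-.1349,.0684],np.radians(-.5))
E
```

```text
[-0.5  0.5 -1. ] 44.200631976127625
t 12.08 pos [ 0.5065 -0.1357  0.0708] rpy [-3.1416e+00 -5.0000e-04 -1.0300e-02] shift mm [ 0.2 -0.8  2.4] rot [-0.   -0.03 -0.09]
```

>>> send_rows(plan="0 -0.0008 0 0 0 0 0.004; 0 -0.0008 0.0005 0 0 0 0.004; 0 -0.0008 0.001 0 0 0 0.004; 0 -0.0008 0.0015 0 0 0 0.004; 0 -0.0008 0.002 0 0 0 0.004; 0 -0.0008 0.0025 0 0 0 0.004; 0 -0.0008 0.003 0 0 0 0.004")

```text
clock: 12.67
position: [0.5065, -0.1348, 0.0677]
tool_rot: [3.142, -0.001, -0.01]
force: [0.2, -0.3, -0.8]
grip_width: 0.0112
finger_force: 44.2
```

>>> send_rows(plan="0 0 0.0005 0 0 0 0.004; 0 0 0.001 0 0 0 0.004")

```text
clock: 12.83
position: [0.5065, -0.1349, 0.0667]
tool_rot: [3.142, -0.0, -0.01]
force: [-0.1, -0.2, -0.7]
grip_width: 0.0111
finger_force: 44.2
```

>>> send_rows(plan="0 0 0.0007 0 0 0 0.004; 0 0 0.0014 0 0 0 0.004; 0 0 0.0021 0 0 0 0.004; 0 0 0.0028 0 0 0 0.004")

```text
clock: 13.17
position: [0.5065, -0.1348, 0.0639]
tool_rot: [-3.142, -0.0, -0.01]
force: [0.1, 0.1, -1.5]
grip_width: 0.0109
finger_force: 44.2
```

>>> send_rows(plan="0 0 0.0007 0 0 0 0.004; 0 0 0.0014 0 0 0 0.004; 0 0 0.0021 0 0 0 0.004; 0 0 0.0028 0 0 0 0.004; 0 0 0.0035 0 0 0 0.004; 0 0 0.0042 0 0 0 0.004; 0 0 0.005 0 0 0 0.004")

```text
clock: 13.75
position: [0.5065, -0.1348, 0.0589]
tool_rot: [-3.142, -0.001, -0.01]
force: [-0.0, -0.6, -1.3]
grip_width: 0.0112
finger_force: 44.2
```

Inside the slot without contact. Continuing down to the pad, then against the spring.

>>> send_rows(plan="0 0 0.0007 0 0 0 0.004; 0 0 0.0014 0 0 0 0.004; 0 0 0.0021 0 0 0 0.004; 0 0 0.0028 0 0 0 0.004; 0 0 0.0035 0 0 0 0.004; 0 0 0.0042 0 0 0 0.004; 0 0 0.005 0 0 0 0.004")

```text
clock: 14.33
position: [0.5065, -0.1349, 0.054]
tool_rot: [-3.142, -0.001, -0.01]
force: [-0.3, 1.1, 3.6]
grip_width: 0.011
finger_force: 44.8
```

>>> send_rows(plan="0 0 0.0007 0 0 0 0.004; 0 0 0.0014 0 0 0 0.004; 0 0 0.0021 0 0 0 0.004; 0 0 0.0028 0 0 0 0.004; 0 0 0.0035 0 0 0 0.004; 0 0 0.0035 0 0 0 0.004")

```text
clock: 14.83
position: [0.5065, -0.1349, 0.0505]
tool_rot: [3.142, -0.001, -0.01]
force: [-1.5, 0.4, 5.9]
grip_width: 0.0113
finger_force: 45.2
```

>>> send_rows(plan="0 0 0.0006 0 0 0 0.004; 0 0 0.0012 0 0 0 0.004; 0 0 0.0018 0 0 0 0.004; 0 0 0.0023 0 0 0 0.004; 0 0 0.0026 0 0 0 0.004; 0 0 0.0026 0 0 0 0.004")

```text
clock: 15.33
position: [0.5066, -0.1348, 0.048]
tool_rot: [-3.142, -0.001, -0.01]
force: [-1.2, 0.1, 8.5]
grip_width: 0.011
finger_force: 45.5
```

>>> send_rows(plan="0 0 0.0003 0 0 0 0.004; 0 0 0.0005 0 0 0 0.004; 0 0 0.0005 0 0 0 0.004")

```text
clock: 15.58
position: [0.5066, -0.1349, 0.0475]
tool_rot: [-3.141, -0.001, -0.01]
force: [-1.3, 1.6, 7.4]
grip_width: 0.0111
finger_force: 45.5
```

>>> send_rows(plan="0 0 0.0003 0 0 0 0.004; 0 0 0.0005 0 0 0 0.004; 0 0 0.0005 0 0 0 0.004")

```text
clock: 15.83
position: [0.5066, -0.1348, 0.0473]
tool_rot: [-3.141, -0.001, -0.01]
force: [-3.1, 2.2, 15.0]
grip_width: 0.0113
finger_force: 46.6
```

Collar has landed (force stepped up to 15 N). Backing off slightly and turning slowly.

>>> send_rows(plan="0 0 -0.0003 0 0 0 0.004; 0 0 -0.0004 0 0 -3 0.004; 0 0 -0.0004 0 0 -6 0.004; 0 0 -0.0004 0 0 -9 0.004; 0 0 -0.0004 0 0 -12 0.004; 0 0 -0.0004 0 0 -15 0.004")

```text
clock: 16.33
position: [0.5069, -0.135, 0.0476]
tool_rot: [3.141, -0.001, 0.254]
force: [-0.6, 0.1, 8.6]
grip_width: 0.0115
finger_force: 45.5
```

```bash
python3 - <<'E'
from h import *
s=observe();print(s["qpos"].round(2),s["force"].round(1),s["moment"].round(2),s["finger_force"]); togo([.5066,-.1349,.0476],np.radians(89.5))
E
```

```text
[-0.31  0.77  0.66  2.02 -0.81  0.63 -0.42] [-0.6  0.1  8.6] [ 0.07  0.04 -0.04] 45.54464936256409
t 16.33 pos [ 0.5069 -0.135   0.0476] rpy [ 3.1409e+00 -1.3000e-03  2.5400e-01] shift mm [-0.3 -0.2 -0. ] rot [ 8.000e-02 -4.000e-02 -7.495e+01]
```

>>> send_rows(plan="0 0 0 0 0 -4 0.004; 0 0 0 0 0 -8 0.004; 0 0 0 0 0 -12 0.004; 0 0 0 0 0 -16 0.004; 0 0 0 0 0 -20 0.004; 0 0 0 0 0 -24 0.004; 0 0 0 0 0 -28 0.004; 0 0 0 0 0 -32 0.004; 0 0 0 0 0 -36 0.004; 0 0 0 0 0 -40 0.004")

```text
clock: 17.17
position: [0.507, -0.1351, 0.0476]
tool_rot: [3.14, -0.001, 0.953]
force: [-0.3, -0.9, 8.4]
grip_width: 0.0112
finger_force: 45.5
```

```bash
python3 - <<'E'
from h import *
s=observe();print(s["qpos"].round(2),s["force"].round(1),s["moment"].round(2),s["finger_force"]); togo([.5066,-.1349,.0476],np.radians(89.5))
E
```

```text
[-0.19  0.71  0.48  2.01 -0.61  0.56  0.1 ] [-0.3 -0.9  8.4] [-0.02  0.06 -0.01] 45.54248571395874
t 17.17 pos [ 0.507  -0.1351  0.0476] rpy [ 3.1401e+00 -7.0000e-04  9.5290e-01] shift mm [-0.1 -0.4  0. ] rot [ 9.00e-02 -1.00e-02 -3.49e+01]
```

>>> send_rows(plan="0 -0.0002 0 0 0 -4 0.004; 0 -0.0003 0 0 0 -8 0.004; 0 -0.0003 0 0 0 -12 0.004; 0 -0.0003 0 0 0 -16 0.004; 0 -0.0003 0 0 0 -20 0.004; 0 -0.0003 0 0 0 -24 0.004; 0 -0.0003 0 0 0 -28 0.004; 0 -0.0003 0 0 0 -32 0.004; 0 -0.0003 0 0 0 -34.9 0.004; 0 -0.0003 0 0 0 -34.9 0.004")

```text
clock: 18.0
position: [0.5067, -0.1349, 0.0477]
tool_rot: [3.14, 0.0, 1.562]
force: [0.2, 0.3, 7.8]
grip_width: 0.0109
finger_force: 45.5
```

```bash
python3 - <<'E'
from h import *
s=observe();print(s["qpos"].round(2),s["force"].round(1),s["moment"].round(2),s["finger_force"]); togo([.5066,-.1349,.0536],np.radians(89.5))
E
```

```text
[-0.09  0.68  0.32  2.01 -0.41  0.52  0.52] [0.2 0.3 7.8] [0.05 0.   0.02] 45.52276074886322
t 18.0 pos [ 0.5067 -0.1349  0.0477] rpy [3.1399e+00 1.0000e-04 1.5621e+00] shift mm [-0.  -0.1 -5.9] rot [0.1 0.  0. ]
```

>>> send_rows(plan="0 0 -0.0006 0 0 0 0.004; 0 0 -0.0012 0 0 0 0.004; 0 0 -0.0018 0 0 0 0.004; 0 0 -0.0024 0 0 0 0.004; 0 0 -0.003 0 0 0 0.004; 0 0 -0.0036 0 0 0 0.004; 0 0 -0.0042 0 0 0 0.004; 0 0 -0.0048 0 0 0 0.004; 0 0 -0.0048 0 0 0 0.004")

```text
clock: 18.75
position: [0.5067, -0.1349, 0.0523]
tool_rot: [3.14, 0.0, 1.559]
force: [1.4, -0.5, 4.6]
grip_width: 0.0113
finger_force: 45.0
```

>>> send_rows(plan="0 0 -0.0003 0 0 0 0.004; 0 0 -0.0006 0 0 0 0.004; 0 0 -0.0008 0 0 0 0.004; 0 0 -0.0008 0 0 0 0.004")

```text
clock: 19.08
position: [0.5065, -0.1348, 0.053]
tool_rot: [3.141, 0.0, 1.559]
force: [2.1, -1.8, 4.8]
grip_width: 0.0114
finger_force: 44.9
```

>>> send_rows(plan="0 0 -0.0003 0 0 0 0.004; 0 0 -0.0005 0 0 0 0.004; 0 0 -0.0005 0 0 0 0.004")

```text
clock: 19.33
position: [0.5063, -0.1347, 0.0534]
tool_rot: [3.141, 0.0, 1.559]
force: [2.4, -0.9, 3.9]
grip_width: 0.0111
finger_force: 44.7
```

>>> send_rows(plan="0 0 -0.0002 0 0 0 0.004; 0 0 -0.0004 0 0 0 0.004; 0 0 -0.0004 0 0 0 0.004")

```text
clock: 19.58
position: [0.5062, -0.1347, 0.0535]
tool_rot: [3.141, 0.0, 1.559]
force: [4.3, -2.7, -6.4]
grip_width: 0.0112
finger_force: 44.2
```

Pull-up resistance confirms the foot is caught. Easing off and releasing.

>>> send_rows(plan="0 0 0.0003 0 0 0 0.004; 0 0 0.0003 0 0 0 0.012; 0 0 0.0003 0 0 0 0.016; 0 0 0.0003 0 0 0 0.022; 0 0 0.0003 0 0 0 0.03; 0 0 0.0003 0 0 0 0.04; 0 0 0.0003 0 0 0 0.045; 0 0 0.0003 0 0 0 0.045; 0 0 0.0003 0 0 0 0.045")

```text
clock: 20.33
position: [0.5062, -0.1346, 0.0535]
tool_rot: [3.141, -0.0, 1.559]
force: [-0.4, -0.2, -0.9]
grip_width: 0.0449
finger_force: 0.0
```

>>> send_rows(plan="0 0 -0.005 0 0 0 0.045; 0 0 -0.012 0 0 0 0.045; 0 0 -0.022 0 0 0 0.045; 0 0 -0.035 0 0 0 0.045; 0 0 -0.05 0 0 0 0.045; 0 0 -0.07 0 0 0 0.045; 0 0 -0.09 0 0 0 0.045; 0 0 -0.11 0 0 0 0.045; 0 0 -0.12 0 0 0 0.045; 0 0 -0.12 0 0 0 0.045")

```text
clock: 21.17
position: [0.5072, -0.1348, 0.176]
tool_rot: [3.137, 0.0, 1.559]
force: [0.7, -0.3, -0.1]
grip_width: 0.0449
finger_force: 0.0
```

```bash
python3 - <<'E'
from h import *
s=observe();print(s["position"].round(3),s["force"].round(1),s["grip_width"])
f=grab("wrist");a=f["color"]; b=grab("scene")["color"]
b=cv2.resize(b[120:300,140:380],None,fx=2.3,fy=2.3,interpolation=2)
o=np.zeros((420+b.shape[0]*0,800,3),np.uint8); a=a[60:,100:460]; o[:360,:360]=a; o[:min(420,b.shape[0]),360:]=b[:420,:440]
cv2.imwrite("pics/end.png",o[:,:,::-1])
E
```

```text
[ 0.507 -0.135  0.176] [ 0.7 -0.3 -0.1] 0.04491956251261724
```

View pics/end.png

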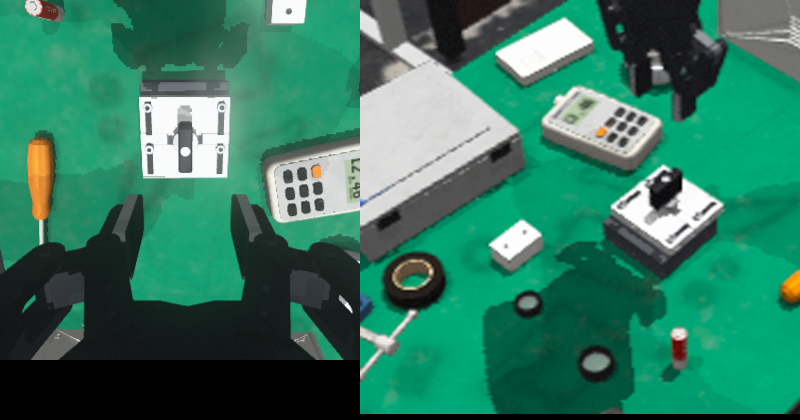

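The stud stands upright on the plate with its bar crosswise to the slot: dot at (185,152) on the left, bar at (665,185) on the right. The bystanders are where they were, so I'm handing in.

```bash
python3 -c "
from workcell import bot
print(bot.job_done())"
```

```text
the job is handed in; nothing more can be done
None
```

The stud stands locked crosswise in the socket; a light upward pull (about 6 N) before release showed the foot caught, the small parts look undisturbed, and I handed the job in at about 21 s, having located the slot with the wrist camera and used feel only to confirm the foot went in freely.

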